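# Close the planter's filler after topping it up

## Task

I have just topped up the planter: lift the funnel out of its filler neck and stand it, spout down and upright, in the tumbler without a handle to drain, leaving the tumbler standing. Then swing the captive cap fully over onto the neck and screw it clockwise until it is tight. Leave the mug, the wooden dog, the clay pot and the secateurs where they are.

Things in the scene. Friction and masses are not known exactly. Their poses are not given: they have to be found in the camera images.
- planter: Heavy fixed grey trough planter, 170 (its x) x 400 (its y) x 130 mm high, dahlias growing up to 245 mm above the table on its +y half (all at its y above +30 mm). Origin: centre of the underside, on the table; z up. The -y half is a flat deck 129 mm above the table with the filler neck in it.
- neck_mouth (a point): Centre of the open top of the black filler neck, 164 mm above the table, at x 0, y -120 mm in the planter's frame, with the planter's axes. The neck is an upright tube 36 mm outside, 30 mm inside, standing 35 mm above the deck.
- strap (a joint): Swing of the cap's strap, rad: 0 = level, cap over the neck; up to 2.1 = open. The pin lies along the planter's x, 38 mm from the neck's axis on its -y side, 1 mm below neck_mouth. Opening goes up and over towards the planter's -y: the open cap stands up there, its top facing -y. Slightly stiff (0.022 N m): it stays where left, must be pushed right down.
- cap (a joint): Turn of the cap in the strap's eye, rad: 0 = screwed tight (end stop), 2.6 = unscrewed; clockwise seen from above the closed cap lowers it. Takes about 0.06 N m. The thread pulls the cap 2.5 mm down over the whole turn. Screw it only while the strap is closed: a cap screwed down can neither swing open nor go onto the neck.
- cap_top (a point): Centre of the flat top of the black cap, z out of the top along the cap's axis. The cap's ribbed grip is a cylinder 44 mm across (46 over the ribs), the 24 mm below this point; below it is the strap's flat ring, 55 mm across, its top 1 mm below neck_mouth when closed. On the closed neck this point lies 26 mm above neck_mouth when tight, 28.5 mm when unscrewed.
- funnel: Steel funnel, 45 g, loose. Origin: centre of the spout's lower end; z along its axis towards the wide end. Spout 13 to 16 mm across and 45 mm long, then a 45 degree cone up to 68 mm, then a straight collar 62 mm across from 68 to 90 mm (the open top). At the start it hangs upright in the neck with its origin about 52 mm below neck_mouth.
- tumbler: Loose white ceramic tumbler without handle, 0.24 kg, straight, round, 60 mm across and 85 mm high, mouth 52 mm inside, wall 4 mm, inner floor 6 mm up. Origin: centre of the underside. The funnel's cone rests on its rim with the funnel's origin about 22 mm above the tumbler's origin. It stands on one of three spots, changed round with the mug and the dog.
- mug: Bystander: striped mug with a handle, 84 mm across, 94 mm high. Origin: centre of the underside; handle towards its +y.
- dog: Bystander: small turned wooden dog on ball feet, 100 mm long, 78 mm high. Origin: under its middle, nose towards its +x.
- pot: Bystander: empty terracotta pot, 78 mm across, 66 mm high. Origin: centre of the underside.
- secateurs: Bystander: closed secateurs lying flat, 175 mm long, 18 mm high. Origin: under the middle.
Things that resemble listed ones, but are neither listed nor needed, are in the scene too. What is shaped like the funnel but blue is not meant.

How it is judged (in metres and radians):
On the way, in this order (a step that is already met when the one before it is completed fails the run):
1. the funnel stands spout down in the tumbler, let go, before the cap is closed (horizontal distance between funnel and tumbler below 0.02 m and z of funnel in the frame of tumbler between 0.005 and 0.032 m and angle between funnel's own z axis and vertical below 0.25 rad and contact force between funnel and the fingers below 0.1 N and value of joint strap above 0.3 rad), for 0.2 s.
2. the cap lies over the neck, not yet screwed down (value of joint strap below 0.15 rad and value of joint cap above 1.5 rad), for 0.2 s.
At the end, for the whole second after the job is handed in: Funnel at rest spout down in the tumbler: spout end within 20 mm of its axis, 5 to 32 mm above its underside, within 0.25 rad of upright; tumbler upright (0.1 rad) on the table; cap over the neck (strap below 0.08 rad) and tight (cap within 0.2 rad of its stop) (horizontal distance between funnel and tumbler below 0.02 m and z of funnel in the frame of tumbler between 0.005 and 0.032 m and angle between funnel's own z axis and vertical below 0.25 rad and linear speed of funnel below 0.03 m/s and angle between tumbler's own z axis and vertical below 0.1 rad and height (world z) of tumbler below 0.01 m and value of joint strap below 0.08 rad and value of joint cap below 0.2 rad); the robot touches nothing.
It fails at once if the tumbler is tipped over (angle between tumbler's own z axis and vertical above 0.6 rad).
It fails at once if the mug, dog, pot or secateurs are moved by more than 30 mm (distance of any of mug, dog, pot, secateurs from where it was at the start of the episode above 0.03 m).
It also fails if it takes over 72 s, if anything falls off the work surface, if the arm or the gripper's body presses on something with over 40 N, if the wrist force passes 120 N, or if a joint passes its speed limit or range.

## Robot

A 7-joint arm with a two-finger parallel gripper is mounted at the origin on the work surface. World frame = base frame: x ahead of the robot, y to its left, z up, the work surface at z = 0. Lengths are in mm, angles in rad, forces in N, time in s.
With the tool pointing down it reaches from about 425 to 925 mm from the base axis. Payload 6.8 kg.
Tool frame: the origin (TCP) lies at the very end of the fingers, on their centre line; the grasp point (between the pads) lies 19 mm behind it; z points along the fingers, y is the line along which they close (so a half turn about z gives the same grasp; the last joint's range is limited). The gripper opens to 88 mm and grips with 3 to 60 N. Pads are 20 mm wide; open, the fingers measure 115 mm over their backs; the gripper's body (75 mm by 178 mm) begins 61 mm behind the grasp point.
Start: joints at [-1.294, 0.477, 0.022, 1.555, -0.011, 1.109, -0.083], TCP at [253.375, 625.659, 222.664] pointing down, gripper open.
Joint ranges: [-2.96, 2.96], [-0.34, 2.1], [-1.41, 1.46], [0.24, 2.44], [-1.37, 4.51], [0.17, 1.92], [-2.96, 2.96]. Speed limits (rad/s): [2.39, 2.39, 3.14, 3.14, 3.14, 3.14, 3.14].

## Interface

Orientations are given as a rotation vector (axis times angle).
In Python, from cell import status, grab_frame, bot, spotter gives the robot as it stands.
- The arm moves only by the tool send_rows, never from a script. Its argument "moves" is a list of rows, each an object of numbers: "tx", "ty", "tz": the shift along the tool's x, y, z in units of 500 mm (1.0 is 500 mm); "roll": the turn about the tool's z in units of 120 degrees (1.0 is 120 degrees); "jaw": the opening, from 0 (shut) to 1 (fully open). A call has 1 to 5 rows; each row is the pose to reach, as a shift and turn from the pose commanded when the call began, along the tool's axes at that moment; what a row does not reach only later rows make up. A row lasts 1/8 s, in which the tool goes at most 62.5 mm and 10.7 degrees, less where a joint would pass 70% of its speed; a pose out of reach is approached as far as the arm can. A call with a number of a shift or a turn outside -1 to 1 is refused whole. A call with a gripper value outside its range is refused whole. The fingers move at their own pace and stop on an object; "squeeze" is the grip in N (left out, the last holds). Time passes only in rows, so rows that repeat a pose let the fingers close. It gives the time, the measured TCP pose, the force, the opening and the grip force at its end, in the units of the state.
- status.state(): the state, without advancing time (a new reading comes with each control period).
- grab_frame(name): name is "side" or "top" or "wrist"; returns a dict with "pixels" (400x640x3 uint8, red, green, blue), "range_z" (400x640 float32, mm along the optical axis (not along the pixel's ray), 0 where there is no reading), "fx", "fy", "cx", "cy" (pixels), "dist" ([k1, k2, p1, p2, k3] as OpenCV has them; the pictures are not rectified), "T" (4x4, takes a point from camera to world coordinates); the wrist camera has in their place "tool_from_camera" (4x4, takes a point from camera to tool coordinates, whose origin is the TCP and whose axes are the flange's). Camera axes: x right, y up, looking along -z (the intrinsics and any distortion apply to the point x, -y, -z); pixel columns grow to the right and rows downward; lengths in mm; the calibration is good to about 2 mm. A picture is of the moment at which its call begins: read the wrist's pose just before it.
- bot.sign_off(): hands the job in; it is judged then, once.
Trained networks look in the newest picture that a camera, given by its name, has taken for a name from the list of things; names that differ only in an ending like _2 or _b are one class to them, and where a whole thing is asked for, a point or a joint stands for the part that bears it (a point fixed in the world has none). Each returns a list of dicts, best first, with "score" (0 to 1); they miss things now and then, are a little off and sometimes report something else, mostly with a low value. They report only what shows in the picture. A call takes as long as a camera call. They do not tell look-alikes from the thing itself.
- spotter.masks_of(camera, label): "mask" (400x640 bool, what is visible of it).
- spotter.landmark_of(camera, label): "at" ([x, y, z] in mm, in the coordinates of the camera as it stood for that picture, good to about 4 mm: a listed point, or the origin of a listed thing).
The state is a dict: "t": time; "joint_pos": joint angles; "joint_vel": joint speeds; "joint_efforts": joint torques, N m; "tcp_pos": TCP position; "ee_rot": TCP orientation; "contact_force": force on the tool from outside, world axes, zero at the start; "ft_torque": the same for the moment, N m; "grip_width": opening from 0.0 (shut) to 1.0 (fully open); "grasp_force": force on a finger pad.
Only numpy, scipy, OpenCV 4.12 (cv2) and the standard library are available. Lean on these libraries where they do the work, as an engineer would, in place of code of your own. Each camera call takes 0.05 s, during which the arm holds its last target. There are 200 camera calls.

## Working session

There is one attempt and no reset: what is moved stays moved. The work goes in short steps, Python scripts to look and compute and a tool call to move; the robot and the scene stay as the last step left them, time stands still between calls to the robot, and variables do not carry over. Pictures are saved under pics/ and viewed, at most 10 in all, crops included, and the job is handed in when it is done.

Besides the shell and the picture viewer there is one more tool, called after ">>>" as name(argument=value, ...), one argument or row to a line, values as JSON. send_rows: Moves the arm, as the interface text tells. Shifts and turns lie within -1 to 1; 1 stands for 500 mm of shift or 120 degrees of turn. Its arguments: {"type":"object","properties":{"moves":{"type":"array","items":{"type":"object","properties":{"tx":{"type":"number"},"ty":{"type":"number"},"tz":{"type":"number"},"roll":{"type":"number"},"jaw":{"type":"number"}}}},"squeeze":{"type":"number"}},"required":["moves"]}

```bash
ls; mkdir -p pics; cat > h.py <<'E'
import numpy as np, cv2
from scipy.spatial.transform import Rotation as R
from cell import status, grab_frame, bot, spotter
def tcpT(s):
    T=np.eye(4); T[:3,:3]=R.from_rotvec(s["ee_rot"]).as_matrix(); T[:3,3]=s["tcp_pos"]; return T
def frame(n):
    s=status.state(); f=grab_frame(n)
    f["W"]=np.array(f["T"]) if "T" in f else tcpT(s)@np.array(f["tool_from_camera"])
    return f
def pts(f,uv,z):
    K=np.array([[f["fx"],0,f["cx"]],[0,f["fy"],f["cy"]],[0,0,1]])
    n=cv2.undistortPoints(np.array(uv,float).reshape(-1,1,2),K,np.array(f["dist"],float)).reshape(-1,2)
    z=np.asarray(z,float)
    P=np.c_[n[:,0]*z,-n[:,1]*z,-z]
    return P@f["W"][:3,:3].T+f["W"][:3,3]
def cloud(f,m):
    v,u=np.nonzero(m&(f["range_z"]>0)); return pts(f,np.c_[u,v],f["range_z"][v,u])
def save(f,n,box=None,sc=1):
    p=f["pixels"][...,::-1]
    if box: p=p[box[1]:box[3],box[0]:box[2]]
    cv2.imwrite("pics/"+n,cv2.resize(np.ascontiguousarray(p),None,fx=sc,fy=sc))
def marks(f,c,l):
    for d in spotter.landmark_of(c,l):
        print(c,l,round(d["score"],2),np.round(f["W"][:3,:3]@np.array(d["at"])+f["W"][:3,3],1))
E
python3 - <<'E'
from h import *
s=status.state(); print(s["t"],s["tcp_pos"],s["ee_rot"],s["grip_width"]); print(tcpT(s).round(3))
for c in ["top","side"]:
    f=frame(c); save(f,c+"0.png"); print(c,f["W"].round(2).tolist())
    for l in ["planter","neck_mouth","cap_top","funnel","tumbler","mug","dog","pot","secateurs"]: marks(f,c,l)
    for l in ["funnel","tumbler","cap"]:
        for d in spotter.masks_of(c,l):
            v,u=np.nonzero(d["mask"]); P=cloud(f,d["mask"])
            print(" mask",l,round(d["score"],2),len(u),u.min(),u.max(),v.min(),v.max(),np.median(P,0).round() if len(P) else 0, P.max(0).round() if len(P) else 0)
E
```

```text
pics
0.0 [253.16980359 625.07189664 221.7093543 ] [-6.00659795e-01 -3.08342673e+00  2.82196517e-03] 0.9985167746097888
[[-9.27000e-01  3.75000e-01 -1.00000e-03  2.53170e+02]
 [ 3.75000e-01  9.27000e-01 -2.00000e-03  6.25072e+02]
 [-0.00000e+00 -2.00000e-03 -1.00000e+00  2.21709e+02]
 [ 0.00000e+00  0.00000e+00  0.00000e+00  1.00000e+00]]
top [[0.01, 0.99, -0.1, 390.77], [-1.0, 0.01, 0.0, -36.16], [0.0, 0.1, 0.99, 1043.31], [0.0, 0.0, 0.0, 1.0]]
top planter 0.62 [576.4 257.2  -1.5]
top planter 0.31 [615.3 144.6 160.9]
top neck_mouth 0.68 [615.8 143.7 163.2]
top neck_mouth 0.18 [ 636.9 -207.     0.8]
top cap_top 0.63 [641.4  71.9 189.8]
top funnel 0.92 [612.1 146.1 111. ]
top funnel 0.74 [444.9 -41.6  -5.3]
top tumbler 0.56 [ 580.2 -368.4    1.9]
top mug 0.94 [ 471.  -193.5   -3.6]
top mug 0.55 [ 638.7 -207.8    4. ]
top dog 0.65 [ 639.1 -209.1    3.5]
top pot 0.82 [ 419.5 -350.1    2.5]
top secateurs 0.59 [ 334.  -307.8    1.3]
 mask funnel 0.92 581 233 260 124 151 [620. 150. 178.] [644. 175. 205.]
 mask funnel 0.69 426 314 336 201 224 [445. -43.  62.] [473. -14.  94.]
 mask funnel 0.
[... 450 characters left out ...]
01]
side planter 0.17 [ 420.9 -353.4   -3.1]
side neck_mouth 0.73 [615.5 140.8 167.8]
side cap_top 0.55 [645.2  70.3 184. ]
side funnel 0.89 [444.1 -43.6   1.4]
side tumbler 0.84 [ 581.  -371.9    7.3]
side tumbler 0.4 [ 473.5 -192.2    1.9]
side mug 0.73 [ 4.764e+02 -1.914e+02  3.000e-01]
side dog 0.72 [ 644.1 -213.5    2. ]
side pot 0.94 [ 425.5 -352.4   -4. ]
side secateurs 0.86 [ 334.8 -310.1   -2.4]
 mask funnel 0.88 627 266 292 208 246 [445. -30.  73.] [475.  -5.  92.]
 mask funnel 0.84 353 324 347 119 140 [610. 162. 191.] [644. 176. 205.]
 mask tumbler 0.72 1728 362 400 328 383 [ 580. -370.   55.] [ 608. -300.   87.]
 mask cap 0.62 364 339 361 128 149 [632.  73. 204.] [773. 435. 221.]
```

View pics/top0.png

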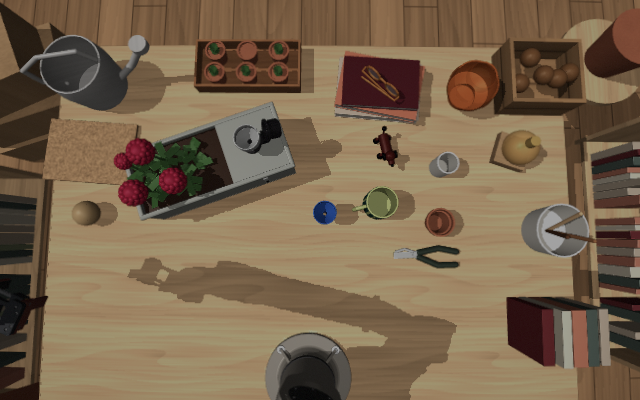

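```bash
python3 - <<'E'
from h import *
f=frame("side"); p=f["pixels"][...,::-1]
a=cv2.resize(p[90:270,250:430],None,fx=2.2,fy=2.2); b=cv2.resize(p[290:390,330:430],None,fx=3.96,fy=3.96)
cv2.imwrite("pics/crop1.png",np.hstack([a,b]))
f=frame("top")
def circ(P):
    A=np.c_[2*P[:,:2],np.ones(len(P))]; x=np.linalg.lstsq(A,(P[:,:2]**2).sum(1),rcond=None)[0]
    return x[:2].round(1), np.sqrt(x[2]+x[:2]@x[:2]).round(1), len(P)
for l,zlo in [("funnel",198),("tumbler",80)]:
    m=spotter.masks_of("top",l)[0]["mask"]; P=cloud(f,m); Q=P[P[:,2]>zlo]
    print(l,circ(Q),np.ptp(Q,0).round(1),((Q.min(0)+Q.max(0))/2).round(1))
    c,_=cv2.minEnclosingCircle(np.argwhere(m)[:,::-1].astype(np.float32)); print(c)
    zt=202 if l=="funnel" else 85
    d=np.array([f["W"][:3,3]]); r=pts(f,[c],[1.0])-d; k=(zt-d[0,2])/r[0,2]; print((d+k*r).round(1))
# deck orientation: planter cloud edges
P=cloud(f,np.ones((400,640),bool)); D=P[(abs(P[:,2]-129)<6)&(abs(P[:,0]-600)<200)&(P[:,1]>20)&(P[:,1]<300)]
print(cv2.minAreaRect(D[:,:2].astype(np.float32)),D.min(0),D.max(0))
h=D[D[:,1]<150]; print(cv2.minAreaRect(h[:,:2].astype(np.float32)))
m=spotter.masks_of("top","cap")[0]["mask"]; C=cloud(f,m); C=C[C[:,2]>165]
for z in range(165,235,10):
    q=C[(C[:,2]>=z)&(C[:,2]<z+10)]
    if len(q): print(z,len(q),q.min(0).round(),q.max(0).round(),q.mean(0).round())
E
```

```text
Traceback (most recent call last):
ValueError: zero-size array to reduction operation maximum which has no identity
```

View pics/crop1.png

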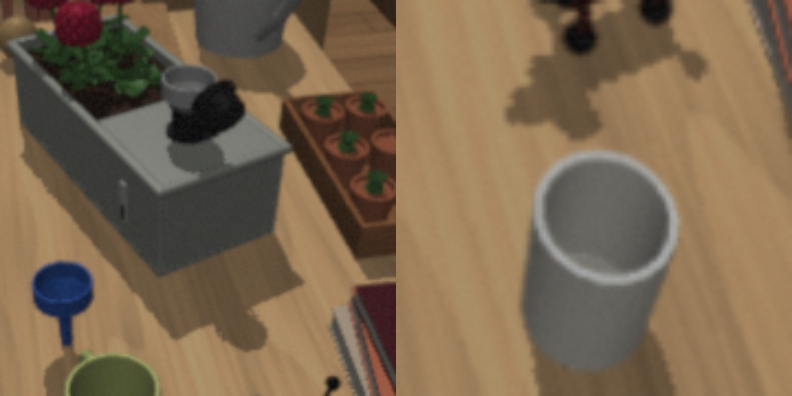

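The top view shows two funnel candidates: steel in the neck at (247,138), and a blue look-alike at (325,212). The cup candidates are the handleless tumbler at (444,165), the mug with a handle at (380,203) and the clay pot at (439,222). By the description I choose the steel funnel and the (444,165) tumbler. The crop confirms both: steel collar in the neck with the black cap open beside it, and a tumbler without a handle.

```bash
python3 - <<'E'
from h import *
def circ(P):
    A=np.c_[2*P[:,:2],np.ones(len(P))]; x=np.linalg.lstsq(A,(P[:,:2]**2).sum(1),rcond=None)[0]
    return x[:2].round(1), np.sqrt(x[2]+x[:2]@x[:2]).round(1), len(P)
for c in ["top","side"]:
  f=frame(c)
  for l,zlo,zt,xy in [("funnel",196,202,(615,145)),("tumbler",78,85,(580,-370))]:
    for d in spotter.masks_of(c,l):
        m=d["mask"]; P=cloud(f,m)
        if len(P)<50 or np.hypot(*(np.median(P,0)[:2]-xy))>60 or m.sum()>3000: continue
        Q=P[(P[:,2]>zlo)&(P[:,2]<zt+8)]
        print(c,l,len(P),circ(Q) if len(Q)>5 else 0,((Q.min(0)+Q.max(0))/2).round(1) if len(Q) else 0, np.percentile(P[:,2],98))
        cc,r=cv2.minEnclosingCircle(np.argwhere(m)[:,::-1].astype(np.float32)); o=f["W"][:3,3]
        q=pts(f,[cc],[1.0])[0]-o; print(cc,r,(o+(zt-o[2])/q[2]*q).round(1))
        break
  for d in spotter.masks_of(c,"cap")[:1]:
    C=cloud(f,d["mask"])
    for z in range(165,235,10):
      q=C[(C[:,2]>=z)&(C[:,2]<z+10)]
      if len(q): print(z,len(q),q.min(0).round(),q.max(0).round(),q.mean(0).round())
  if c=="top":
    P=cloud(f,np.ones((400,640),bool)); D=P[(abs(P[:,2]-129)<5)&(abs(P[:,0]-600)<130)&(P[:,1]>20)&(P[:,1]<480)]
    print(cv2.minAreaRect(D[:,:2].astype(np.float32))); h=D[D[:,1]<150]
    print(len(h),cv2.minAreaRect(h[:,:2].astype(np.float32)), cv2.boxPoints(cv2.minAreaRect(D[:,:2].astype(np.float32))))
E
```

```text
top funnel 580 (array([613.8, 144.9]), np.float64(29.6), 112) [614.  144.6 200.7] 203.17372549102535
(246.2948760986328, 137.2948760986328) 14.01362419128418 [612.2 143.1 202. ]
top tumbler 552 (array([ 578.3, -368.1]), np.float64(27.0), 120) [ 578.  -368.5   83.4] 86.88677436934955
(443.5, 165.0) 15.33796215057373 [ 571.1 -357.3   85. ]
165 1 [625. 109. 174.] [625. 109. 174.] [625. 109. 174.]
175 40 [619.  98. 179.] [642. 110. 185.] [631. 104. 182.]
185 29 [611.  72. 185.] [648. 112. 194.] [632. 101. 189.]
195 40 [610.  64. 195.] [659. 110. 205.] [626.  80. 201.]
205 138 [611.  64. 206.] [655. 106. 215.] [635.  77. 211.]
215 81 [614.  70. 215.] [650. 102. 225.] [633.  87. 219.]
225 6 [621.  87. 225.] [642.  94. 226.] [634.  91. 226.]
((574.1015014648438, 256.7708740234375), (183.7097625732422, 409.5450744628906), 19.88767433166504)
1849 ((623.1002807617188, 121.70167541503906), (183.65911865234375, 122.64588928222656), 19.70966911315918) [[418.06577  418.0841  ]
 [557.38367   32.963753]
 [730.1372    95.45764 ]
 [590.81934  480.578   ]]
side funnel 354 (array([615.1, 143.3]), np.float64(29.6), 111) [614.4 142.3 199.9] 202.78019304265993
(335.3214416503906, 128.5892791748047) 12.54804515838623 [609.5 125.2 202. ]
side tumbler 1749 (array([ 578.3, -371. ]), np.float64(28.0), 387) [ 578.5 -370.7   82.5] 85.9578168533486
(378.5, 355.0) 28.11148452758789 [ 566.7 -387.5   85. ]
165 9 [620.  73. 169.] [654. 106. 175.] [640.  81. 173.]
175 34 [616.  66. 175.] [660.  82. 185.] [638.  73. 181.]
185 60 [613.  62. 185.] [661.  90. 195.] [632.  71. 190.]
195 81 [612.  60. 195.] [660.  89. 205.] [631.  70. 200.]
205 119 [614.  61. 205.] [657. 104. 215.] [634.  73. 210.]
215 48 [621.  73. 215.] [647.  93. 222.] [635.  84. 217.]
```

>>> send_rows(
  moves=[
    {"tz": -0.2,"roll": 0.402,"jaw": 1},
    {"tz": -0.2,"roll": 0.402},
    {"tz": -0.2,"roll": 0.402},
    {"tz": -0.2,"roll": 0.402},
    {"tz": -0.2,"roll": 0.402},
  ],
)

```text
schema error: expected keys tx, ty, tz, roll, jaw
```

>>> send_rows(
  moves=[
    {"tx": -0.575,"ty": 0.177},
    {"tx": -0.575,"ty": 0.177},
    {"tx": -0.575,"ty": 0.177},
    {"tx": -0.575,"ty": 0.177},
    {"tx": -0.575,"ty": 0.177},
  ],
)

```text
schema error: expected keys tx, ty, tz, roll, jaw
```

>>> send_rows(
  moves=[
    {"tx": -0.575,"ty": 0.177},
    {"tx": -0.575,"ty": 0.177},
    {"tx": -0.575,"ty": 0.177},
    {"tx": -0.575,"ty": 0.177},
    {"tx": -0.575,"ty": 0.177},
  ],
)

```text
schema error: expected keys tx, ty, tz, roll, jaw
```

>>> send_rows(
  moves=[
    {"tx": 0,"ty": 0,"tz": -0.2,"roll": 0.402,"jaw": 1},
    {"tx": 0,"ty": 0,"tz": -0.2,"roll": 0.402,"jaw": 1},
    {"tx": 0,"ty": 0,"tz": -0.2,"roll": 0.402,"jaw": 1},
    {"tx": 0,"ty": 0,"tz": -0.2,"roll": 0.402,"jaw": 1},
    {"tx": 0,"ty": 0,"tz": -0.2,"roll": 0.402,"jaw": 1},
  ],
  squeeze=15,
)

```text
t: 2.48
tcp_pos: [253.3, 625.7, 322.8]
ee_rot: [-1.813, -2.565, -0.0]
contact_force: [-0.3, 0.8, -0.1]
grip_width: 0.998
grasp_force: 0.0
```

>>> send_rows(
  moves=[
    {"tx": -0.575,"ty": 0.177,"tz": 0,"roll": 0,"jaw": 1},
    {"tx": -0.575,"ty": 0.177,"tz": 0,"roll": 0,"jaw": 1},
    {"tx": -0.575,"ty": 0.177,"tz": 0,"roll": 0,"jaw": 1},
    {"tx": -0.575,"ty": 0.177,"tz": 0,"roll": 0,"jaw": 1},
    {"tx": -0.575,"ty": 0.177,"tz": 0,"roll": 0,"jaw": 1},
  ],
)

```text
t: 3.1
tcp_pos: [435.2, 382.3, 323.1]
ee_rot: [1.811, 2.567, 0.001]
contact_force: [-0.6, 0.8, 0.6]
grip_width: 1.001
grasp_force: 0.0
```

>>> send_rows(
  moves=[
    {"tx": -0.575,"ty": 0.177,"tz": 0,"roll": 0,"jaw": 1},
    {"tx": -0.575,"ty": 0.177,"tz": 0,"roll": 0,"jaw": 1},
    {"tx": -0.575,"ty": 0.177,"tz": 0,"roll": 0,"jaw": 1},
    {"tx": -0.575,"ty": 0.177,"tz": 0,"roll": 0,"jaw": 1},
    {"tx": -0.575,"ty": 0.177,"tz": 0,"roll": 0,"jaw": 1},
  ],
)

```text
t: 3.72
tcp_pos: [615.2, 141.5, 322.9]
ee_rot: [1.81, 2.567, 0.0]
contact_force: [-1.0, 0.8, 0.4]
grip_width: 1.0
grasp_force: 0.0
```

```bash
cat >> h.py <<'E'
def circ(P):
    A=np.c_[2*P[:,:2],np.ones(len(P))]; x=np.linalg.lstsq(A,(P[:,:2]**2).sum(1),rcond=None)[0]
    return x[:2].round(1), np.sqrt(x[2]+x[:2]@x[:2]).round(1), len(P)
def to(x,y,z):
    s=status.state(); T=tcpT(s); d=T[:3,:3].T@(np.array([x,y,z])-s["tcp_pos"]); print("shift",(d/500).round(4),"tcp",np.round(s["tcp_pos"],1))
E
python3 - <<'E'
from h import *
f=frame("wrist"); save(f,"w1.png")
for l in ["neck_mouth","cap_top","funnel"]: marks(f,"wrist",l)
for l in ["funnel","cap"]:
    for d in spotter.masks_of("wrist",l)[:2]:
        P=cloud(f,d["mask"]); Q=P[(P[:,2]>196)&(P[:,2]<208)]
        print(l,d["score"],d["mask"].sum(),P.min(0).round(),P.max(0).round(),circ(Q) if len(Q)>10 else 0)
to(614.5,144.2,177)
E
```

```text
wrist neck_mouth 0.64 [617.1 143.5 157.9]
wrist cap_top 0.92 [639.6  67.8 193. ]
wrist funnel 0.92 [449.  -41.1  -0.7]
wrist funnel 0.6 [616.8 140.6 110.9]
wrist funnel 0.18 [637.4  66.4 190.3]
funnel 0.76 4163 [583.  96. 128.] [657. 174. 204.] (array([614. , 143.7]), np.float64(29.4), 804)
funnel 0.72 1830 [ 414. -117.   -2.] [476. -11.  92.] 0
cap 0.79 2362 [609. -47.  -2.] [708. 110. 224.] (array([636.5,  82.5]), np.float64(18.9), 474)
cap 0.49 1213 [ 574. -245.   -2.] [ 667. -180.   67.] 0
shift [-0.0038  0.0013  0.2909] tcp [613.3 145.6 322.5]
```

View pics/w1.png

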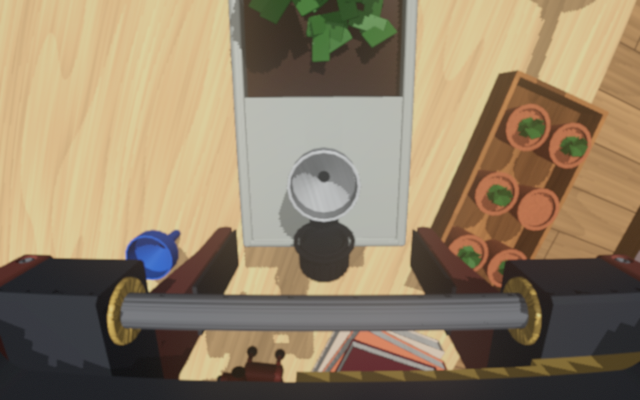

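The wrist view shows the steel funnel's mouth at (324,184), with the open cap below it at (324,250), and the fingers straddling them on either side. The descent is clear.

>>> send_rows(
  moves=[
    {"tx": -0.003,"ty": 0.001,"tz": 0.1,"roll": 0,"jaw": 1},
    {"tx": -0.003,"ty": 0.001,"tz": 0.2,"roll": 0,"jaw": 1},
    {"tx": -0.003,"ty": 0.001,"tz": 0.25,"roll": 0,"jaw": 1},
    {"tx": -0.003,"ty": 0.001,"tz": 0.291,"roll": 0,"jaw": 1},
    {"tx": -0.003,"ty": 0.001,"tz": 0.291,"roll": 0,"jaw": 1},
  ],
  squeeze=10,
)

```text
t: 4.65
tcp_pos: [613.1, 144.6, 175.7]
ee_rot: [-1.803, -2.569, 0.003]
contact_force: [-0.1, 0.8, 0.4]
grip_width: 0.996
grasp_force: 0.0
```

>>> send_rows(
  moves=[
    {"tx": 0,"ty": 0,"tz": 0,"roll": 0,"jaw": 0.6},
    {"tx": 0,"ty": 0,"tz": 0,"roll": 0,"jaw": 0.6},
    {"tx": 0,"ty": 0,"tz": 0,"roll": 0,"jaw": 0.6},
    {"tx": 0,"ty": 0,"tz": 0,"roll": 0,"jaw": 0.6},
    {"tx": 0,"ty": 0,"tz": 0,"roll": 0,"jaw": 0.6},
  ],
  squeeze=10,
)

```text
t: 5.28
tcp_pos: [614.9, 142.9, 177.8]
ee_rot: [-1.808, -2.569, -0.001]
contact_force: [-3.4, -0.3, 5.8]
grip_width: 0.686
grasp_force: 10.0
```

>>> send_rows(
  moves=[
    {"tx": 0,"ty": 0,"tz": -0.05,"roll": 0,"jaw": 0.6},
    {"tx": 0,"ty": 0,"tz": -0.12,"roll": 0,"jaw": 0.6},
    {"tx": 0,"ty": 0,"tz": -0.2,"roll": 0,"jaw": 0.6},
    {"tx": 0,"ty": 0,"tz": -0.27,"roll": 0,"jaw": 0.6},
    {"tx": 0,"ty": 0,"tz": -0.27,"roll": 0,"jaw": 0.6},
  ],
)

```text
t: 5.9
tcp_pos: [616.6, 142.8, 315.1]
ee_rot: [1.807, 2.566, 0.008]
contact_force: [-0.2, -1.2, -0.8]
grip_width: 0.689
grasp_force: 10.0
```

>>> send_rows(
  moves=[
    {"tx": -0.1,"ty": -0.044,"tz": 0,"roll": 0,"jaw": 0.6},
    {"tx": -0.2,"ty": -0.088,"tz": 0,"roll": 0,"jaw": 0.6},
    {"tx": -0.3,"ty": -0.132,"tz": 0,"roll": 0,"jaw": 0.6},
    {"tx": -0.4,"ty": -0.176,"tz": 0,"roll": 0,"jaw": 0.6},
    {"tx": -0.5,"ty": -0.22,"tz": 0,"roll": 0,"jaw": 0.6},
  ],
)

```text
t: 6.52
tcp_pos: [594.9, -131.2, 310.7]
ee_rot: [-1.807, -2.568, 0.001]
contact_force: [1.4, -0.3, -0.4]
grip_width: 0.689
grasp_force: 10.0
```

>>> send_rows(
  moves=[
    {"tx": -0.1,"ty": -0.044,"tz": 0,"roll": 0,"jaw": 0.6},
    {"tx": -0.2,"ty": -0.088,"tz": 0,"roll": 0,"jaw": 0.6},
    {"tx": -0.3,"ty": -0.132,"tz": 0,"roll": 0,"jaw": 0.6},
    {"tx": -0.38,"ty": -0.168,"tz": 0,"roll": 0,"jaw": 0.6},
    {"tx": -0.41,"ty": -0.182,"tz": 0,"roll": 0,"jaw": 0.6},
  ],
)

```text
t: 7.15
tcp_pos: [577.3, -356.4, 310.5]
ee_rot: [-1.813, -2.564, 0.003]
contact_force: [-0.4, 0.4, -0.5]
grip_width: 0.685
grasp_force: 10.0
```

```bash
python3 - <<'E'
from h import *
s=status.state(); print(s["t"],s["grip_width"],s["grasp_force"])
f=frame("side"); save(f,"s2.png",(300,200,460,390),3)
to(578.3,-370,180)
for l in ["funnel","tumbler"]:
  marks(f,"side",l)
for c in ["side","top"]:
  if c=="top": f=frame(c)
  for d in spotter.masks_of(c,"funnel"):
    P=cloud(f,d["mask"]); print(c,len(P),P.min(0).round(),P.max(0).round())
    Q=P[P[:,2]>285]; 
    if len(Q)>10: print(circ(Q))
E
```

```text
7.15 0.68471636153831 9.99707918289214
shift [-0.025  -0.0058  0.2614] tcp [ 577.2 -357.1  310.7]
side funnel 0.68 [ 576.6 -355.2  246.3]
side funnel 0.55 [443.5 -44.3  -0.5]
side tumbler 0.95 [ 5.795e+02 -3.722e+02  3.000e-01]
side tumbler 0.52 [573.9 258.   -1.7]
side 656 [414. -75.  -1.] [485.  87.  92.]
top 449 [413. -75.  -3.] [475. -12.  93.]
top 601 [ 549. -380.  254.] [ 609. -318.  338.]
(array([ 578.5, -345.8]), np.float64(23.8), 579)
```

View pics/s2.png

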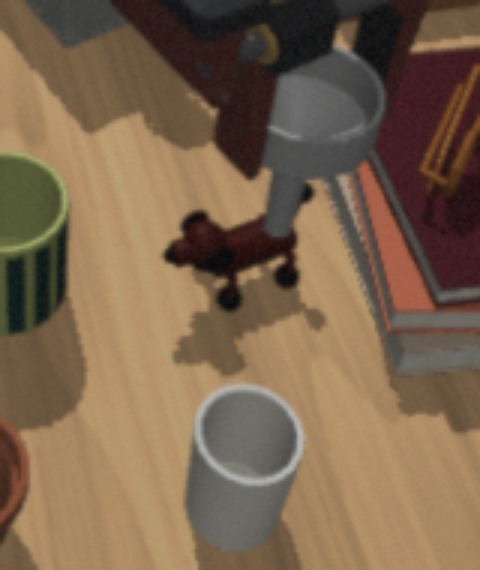

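The crop shows the funnel held by its collar at (322,115), spout end at (280,220), and the tumbler mouth at (248,430). The funnel looks somewhat tilted, so I'll measure it.

```bash
python3 - <<'E'
from h import *
f=frame("side")
s=status.state(); print(np.round(s["tcp_pos"],1))
p=f["pixels"].astype(int); grey=(p.max(2)-p.min(2)<22)&(p.mean(2)>60)
m=np.zeros((400,640),bool); m[212:282,385:432]=True; m&=grey
P=cloud(f,m); P=P[np.hypot(P[:,0]-578,P[:,1]+357)<50]
for z in range(235,345,8):
    q=P[(P[:,2]>=z)&(P[:,2]<z+8)]
    if len(q): print(z,len(q),q.mean(0).round(1),q.min(0).round(),q.max(0).round())
from scipy.optimize import least_squares
# whole-funnel model: pose (origin x,y,z, tilt a,b); signed profile distance, outside surface
prof=np.array([[6.5,0],[8,45],[31,68],[31,90]])
def dist(h,r):
    d=np.full(len(h),1e9); X=np.c_[r,h]
    for a,b in zip(prof[:-1],prof[1:]):
        t=np.clip(((X-a)@(b-a))/((b-a)@(b-a)),0,1); d=np.minimum(d,np.linalg.norm(X-a-t[:,None]*(b-a),axis=1))
    return d
def res(v):
    ax=np.array([v[3],v[4],1]);ax/=np.linalg.norm(ax); w=P-v[:3]; h=w@ax; return dist(h,np.linalg.norm(w-h[:,None]*ax,axis=1))
for b in [(0,0),(.2,0),(-.2,0),(0,.2),(0,-.2)]:
    r=least_squares(res,[578,-357,245,*b],loss="soft_l1",f_scale=2); print(r.x.round(3),r.cost)
E
```

```text
[ 580.2 -351.1  312. ]
243 18 [ 577.1 -354.6  248.3] [ 573. -356.  246.] [ 584. -351.  251.]
251 32 [ 577.  -354.8  254.6] [ 572. -357.  251.] [ 583. -351.  259.]
259 38 [ 576.8 -354.9  263.3] [ 572. -357.  260.] [ 583. -348.  267.]
267 35 [ 577. -355.  271.] [ 572. -357.  267.] [ 584. -349.  274.]
275 36 [ 576.4 -354.8  278.3] [ 572. -357.  275.] [ 584. -348.  283.]
283 32 [ 576.5 -355.8  285.6] [ 572. -358.  283.] [ 583. -349.  290.]
291 24 [ 584.7 -339.   298. ] [ 576. -345.  296.] [ 591. -335.  299.]
299 200 [ 589.3 -337.6  303.4] [ 576. -353.  299.] [ 602. -326.  307.]
307 271 [ 594.7 -338.3  311.4] [ 559. -380.  307.] [ 617. -321.  315.]
315 277 [ 586.2 -356.7  318.8] [ 555. -382.  315.] [ 608. -321.  323.]
323 257 [ 585.  -362.4  327. ] [ 554. -381.  323.] [ 614. -324.  331.]
331 244 [ 588.  -364.3  334.2] [ 554. -381.  331.] [ 612. -329.  338.]
339 5 [ 554.5 -372.6  342.8] [ 554. -374.  340.] [ 555. -372.  346.]
[ 5.79296e+02 -3.49643e+02  2.48202e+02 -1.60000e-02  3.00000e-03] 1184.9778977604715
[ 5.79296e+02 -3.49643e+02  2.48202e+02 -1.60000e-02  3.00000e-03] 1184.9778977184415
[ 5.79296e+02 -3.49643e+02  2.48202e+02 -1.60000e-02  3.00000e-03] 1184.977897729599
[ 5.79296e+02 -3.49643e+02  2.48202e+02 -1.60000e-02  3.00000e-03] 1184.9778977193296
[ 5.79296e+02 -3.49643e+02  2.48202e+02 -1.60000e-02  3.00000e-03] 1184.9778977251208
```

>>> send_rows(
  moves=[
    {"tx": -0.039,"ty": -0.016,"tz": 0.05,"roll": 0,"jaw": 0.6},
    {"tx": -0.039,"ty": -0.016,"tz": 0.12,"roll": 0,"jaw": 0.6},
    {"tx": -0.039,"ty": -0.016,"tz": 0.2,"roll": 0,"jaw": 0.6},
    {"tx": -0.039,"ty": -0.016,"tz": 0.26,"roll": 0,"jaw": 0.6},
    {"tx": -0.039,"ty": -0.016,"tz": 0.26,"roll": 0,"jaw": 0.6},
  ],
)

```text
t: 8.12
tcp_pos: [577.7, -371.9, 179.9]
ee_rot: [-1.803, -2.567, -0.0]
contact_force: [-0.7, 0.7, 0.3]
grip_width: 0.685
grasp_force: 10.0
```

```bash
python3 - <<'E'
from h import *
s=status.state(); print(np.round(s["tcp_pos"],1))
f=frame("top"); save(f,"t3.png",(410,130,480,200),5)
f=frame("side"); save(f,"s3.png",(330,260,430,390),4)
f=frame("wrist"); save(f,"w3.png")
for l in ["tumbler","funnel"]: marks(f,"wrist",l)
E
```

```text
[ 577.7 -371.9  179.9]
wrist tumbler 0.55 [ 578.5 -368.8    0.8]
wrist funnel 0.92 [ 579.4 -374.3  117.8]
```

View pics/s3.png

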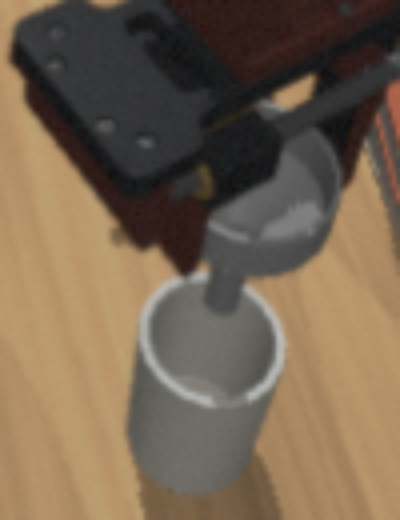

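The spout end is at (222,305), about 30 mm above the rim, and the mouth centre is at (213,338). The spout is lined up, so I'll lower it in.

>>> send_rows(
  moves=[
    {"tx": 0,"ty": 0,"tz": 0.06,"roll": 0,"jaw": 0.6},
    {"tx": 0,"ty": 0,"tz": 0.12,"roll": 0,"jaw": 0.6},
    {"tx": 0,"ty": 0,"tz": 0.16,"roll": 0,"jaw": 0.6},
    {"tx": 0,"ty": 0,"tz": 0.174,"roll": 0,"jaw": 0.6},
    {"tx": 0,"ty": 0,"tz": 0.174,"roll": 0,"jaw": 0.6},
  ],
)

```text
t: 9.0
tcp_pos: [578.5, -374.6, 95.6]
ee_rot: [1.808, 2.568, -0.0]
contact_force: [-0.5, -0.4, 0.5]
grip_width: 0.691
grasp_force: 10.0
```

>>> send_rows(
  moves=[
    {"tx": 0,"ty": 0,"tz": 0.004,"roll": 0,"jaw": 0.6},
    {"tx": 0,"ty": 0,"tz": 0.008,"roll": 0,"jaw": 0.6},
    {"tx": 0,"ty": 0,"tz": 0.008,"roll": 0,"jaw": 0.6},
  ],
)

```text
t: 9.38
tcp_pos: [578.5, -374.4, 91.5]
ee_rot: [1.808, 2.569, 0.0]
contact_force: [-0.2, 0.1, 0.2]
grip_width: 0.689
grasp_force: 10.0
```

>>> send_rows(
  moves=[
    {"tx": 0,"ty": 0,"tz": 0.004,"roll": 0,"jaw": 0.6},
    {"tx": 0,"ty": 0,"tz": 0.007,"roll": 0,"jaw": 0.6},
    {"tx": 0,"ty": 0,"tz": 0.007,"roll": 0,"jaw": 0.6},
  ],
)

```text
t: 9.75
tcp_pos: [578.9, -374.7, 88.8]
ee_rot: [1.807, 2.568, 0.001]
contact_force: [-0.2, 1.7, 6.3]
grip_width: 0.687
grasp_force: 10.0
```

>>> send_rows(
  moves=[
    {"tx": 0,"ty": 0,"tz": 0,"roll": 0,"jaw": 0.78},
    {"tx": 0,"ty": 0,"tz": 0,"roll": 0,"jaw": 0.9},
    {"tx": 0,"ty": 0,"tz": 0,"roll": 0,"jaw": 1},
    {"tx": 0,"ty": 0,"tz": 0,"roll": 0,"jaw": 1},
    {"tx": 0,"ty": 0,"tz": 0,"roll": 0,"jaw": 1},
  ],
)

```text
t: 10.38
tcp_pos: [578.1, -374.4, 87.6]
ee_rot: [-1.808, -2.569, 0.0]
contact_force: [0.4, 0.2, 0.3]
grip_width: 0.998
grasp_force: 0.0
```

>>> send_rows(
  moves=[
    {"tx": 0,"ty": 0,"tz": -0.03,"roll": 0,"jaw": 1},
    {"tx": 0,"ty": 0,"tz": -0.1,"roll": 0,"jaw": 1},
    {"tx": 0,"ty": 0,"tz": -0.2,"roll": 0,"jaw": 1},
    {"tx": 0,"ty": 0,"tz": -0.3,"roll": 0,"jaw": 1},
    {"tx": 0,"ty": 0,"tz": -0.4,"roll": 0,"jaw": 1},
  ],
)

```text
t: 11.0
tcp_pos: [578.0, -374.5, 290.6]
ee_rot: [1.808, 2.568, 0.0]
contact_force: [0.7, -0.1, -0.1]
grip_width: 1.003
grasp_force: 0.0
```

```bash
python3 - <<'E'
from h import *
f=frame("side"); s=status.state(); print(np.round(s["tcp_pos"],1)); a=cv2.resize(f["pixels"][270:390,320:440],None,fx=3.3,fy=3.3)
for l in ["tumbler","funnel","cap_top","neck_mouth"]: marks(f,"side",l)
b=cv2.resize(f["pixels"][80:200,280:400],None,fx=3.3,fy=3.3)
cv2.imwrite("pics/s4.png",np.hstack([a,b])[...,::-1])
f=frame("top")
for l in ["tumbler","funnel","cap_top","neck_mouth"]: marks(f,"top",l)
E
```

```text
[ 580.2 -376.8  298.4]
side tumbler 0.92 [ 581.4 -369.9    3.9]
side tumbler 0.51 [ 4.738e+02 -1.923e+02 -1.000e-01]
side funnel 0.92 [ 580.1 -372.2   25.8]
side funnel 0.61 [448.2 -42.    1.2]
side cap_top 0.78 [643.8  73.3 183. ]
side cap_top 0.46 [ 582.  -370.3    1.8]
side neck_mouth 0.64 [613.5 140.8 167.4]
top tumbler 0.76 [ 582.2 -371.3   -0.8]
top funnel 0.84 [444.4 -41.6  -4.8]
top funnel 0.74 [ 581.6 -375.5   20.1]
top cap_top 0.88 [645.1  72.5 190.1]
top neck_mouth 0.73 [613.4 144.9 161.9]
```

View pics/s4.png

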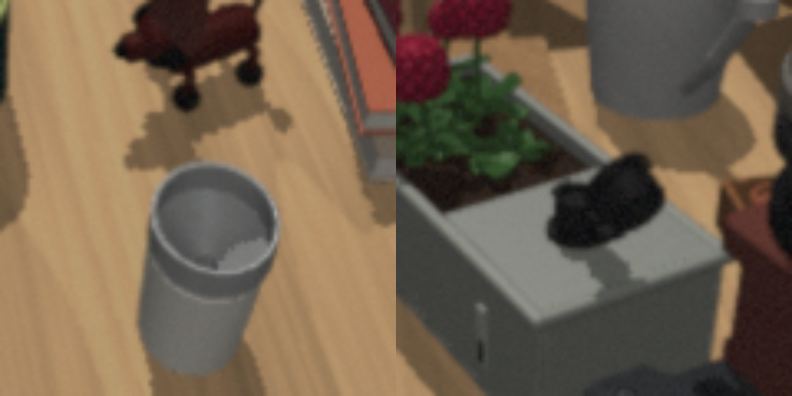

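The left half shows the funnel standing upright in the tumbler, rim near (215,225). The right half shows the open cap at (625,195) beside the bare neck at (575,205). Next I'll shut the jaw and go to the far side of the cap.

>>> send_rows(
  moves=[
    {"tx": 0.086,"ty": 0.05,"tz": 0,"roll": 0,"jaw": 0},
    {"tx": 0.172,"ty": 0.1,"tz": 0,"roll": 0,"jaw": 0},
    {"tx": 0.258,"ty": 0.15,"tz": 0,"roll": 0,"jaw": 0},
    {"tx": 0.344,"ty": 0.2,"tz": 0,"roll": 0,"jaw": 0},
    {"tx": 0.43,"ty": 0.25,"tz": 0,"roll": 0,"jaw": 0},
  ],
)

```text
t: 12.12
tcp_pos: [623.3, -128.2, 287.1]
ee_rot: [-1.808, -2.568, 0.001]
contact_force: [1.6, -0.5, 0.2]
grip_width: 0.47
grasp_force: 0.0
```

>>> send_rows(
  moves=[
    {"tx": 0.1,"ty": 0.058,"tz": 0,"roll": 0,"jaw": 0},
    {"tx": 0.2,"ty": 0.116,"tz": 0,"roll": 0,"jaw": 0},
    {"tx": 0.291,"ty": 0.17,"tz": 0,"roll": 0,"jaw": 0},
    {"tx": 0.291,"ty": 0.17,"tz": 0,"roll": 0,"jaw": 0},
    {"tx": 0.291,"ty": 0.17,"tz": 0,"roll": 0,"jaw": 0},
  ],
)

```text
t: 12.75
tcp_pos: [654.0, 35.1, 287.1]
ee_rot: [-1.809, -2.568, 0.002]
contact_force: [-1.0, -0.1, -0.5]
grip_width: 0.005
grasp_force: 0.0
```

```bash
python3 - <<'E'
from h import *
to(653.4,35.6,200); s=status.state(); print(s["grip_width"],np.round(s["joint_pos"],2),s["t"])
f=frame("wrist"); 
for l in ["cap_top","neck_mouth"]: marks(f,"wrist",l)
print(R.from_rotvec(s["ee_rot"]).as_matrix().round(3).tolist())
E
```

```text
shift [ 0.0015 -0.0006  0.1742] tcp [654.   35.1 287.1]
0.005235390142398659 [-0.52  0.43  0.53  1.56 -0.22  1.22  0.39] 12.75
wrist cap_top 0.68 [638.4  67.8 191.7]
wrist neck_mouth 0.58 [616.3 143.8 159.3]
[[-0.337, 0.941, -0.001], [0.941, 0.337, -0.001], [-0.001, -0.001, -1.0]]
```

>>> send_rows(
  moves=[
    {"tx": 0.001,"ty": 0,"tz": 0.09,"roll": 0,"jaw": 0},
    {"tx": 0.001,"ty": 0,"tz": 0.15,"roll": 0,"jaw": 0},
    {"tx": 0.001,"ty": 0,"tz": 0.174,"roll": 0,"jaw": 0},
    {"tx": 0.001,"ty": 0,"tz": 0.174,"roll": 0,"jaw": 0},
  ],
)

```text
t: 13.4
tcp_pos: [654.0, 35.4, 200.6]
ee_rot: [-1.81, -2.568, 0.001]
contact_force: [-0.5, -0.6, -0.1]
grip_width: 0.006
grasp_force: 0.0
```

>>> send_rows(
  moves=[
    {"tx": 0.036,"ty": 0,"tz": 0,"roll": 0,"jaw": 0},
    {"tx": 0.06,"ty": 0,"tz": -0.006,"roll": 0,"jaw": 0},
    {"tx": 0.075,"ty": 0,"tz": -0.02,"roll": 0,"jaw": 0},
    {"tx": 0.102,"ty": 0,"tz": -0.034,"roll": 0,"jaw": 0},
    {"tx": 0.131,"ty": 0,"tz": -0.038,"roll": 0,"jaw": 0},
  ],
)

```text
t: 14.02
tcp_pos: [632.0, 99.0, 220.6]
ee_rot: [1.808, 2.569, 0.002]
contact_force: [0.0, -0.1, 1.1]
grip_width: 0.004
grasp_force: 0.3
```

```bash
python3 - <<'E'
from h import *
s=status.state(); print(np.round(s["tcp_pos"],1),np.round(s["contact_force"],1))
d=np.array(s["tcp_pos"])-[614.4,143.8,0]; print("u,v",-.338*d[0]+.941*d[1],.941*d[0]+.338*d[1])
for c in ["side","top","wrist"]:
    f=frame(c); marks(f,c,"cap_top")
E
```

```text
[632.   99.  220.6] [ 0.  -0.1  1.1]
u,v -48.10417808763853 1.4270396476535403
side cap_top 0.78 [631.2 103.4 206.8]
top cap_top 0.46 [631.  107.8 208.5]
top cap_top 0.24 [ 580.4 -371.7   21.7]
wrist cap_top 0.62 [624.3 102.9 212.9]
```

>>> send_rows(
  moves=[
    {"tx": 0.029,"ty": 0,"tz": 0.003,"roll": 0,"jaw": 0},
    {"tx": 0.057,"ty": 0,"tz": 0.014,"roll": 0,"jaw": 0},
    {"tx": 0.079,"ty": -0.002,"tz": 0.031,"roll": 0,"jaw": 0},
    {"tx": 0.096,"ty": -0.002,"tz": 0.052,"roll": 0,"jaw": 0},
    {"tx": 0.096,"ty": -0.002,"tz": 0.056,"roll": 0,"jaw": 0},
  ],
)

```text
t: 14.95
tcp_pos: [614.7, 144.3, 192.0]
ee_rot: [-1.806, -2.569, -0.001]
contact_force: [-4.1, 3.0, 12.4]
grip_width: 0.008
grasp_force: 6.4
```

>>> send_rows(
  moves=[
    {"tx": 0,"ty": 0,"tz": 0.004,"roll": 0,"jaw": 0},
    {"tx": 0,"ty": 0,"tz": 0.004,"roll": 0,"jaw": 0},
  ],
)

```text
t: 15.2
tcp_pos: [614.9, 144.4, 191.7]
ee_rot: [-1.807, -2.568, -0.004]
contact_force: [-6.9, 2.4, 17.5]
grip_width: 0.01
grasp_force: 8.5
```

```bash
python3 - <<'E'
from h import *
s=status.state(); print(np.round(s["tcp_pos"],1),np.round(s["contact_force"],1))
for c in ["side","top"]:
    f=frame(c); marks(f,c,"cap_top")
E
```

```text
[614.9 144.4 191.7] [-6.9  2.4 17.5]
side cap_top 0.62 [618.5 145.3 188.9]
top cap_top 0.53 [615.4 146.8 192. ]
top cap_top 0.3 [ 467.8 -189.9   -0. ]
top cap_top 0.2 [ 580.6 -374.1   23.2]
```

>>> send_rows(
  moves=[
    {"tx": 0,"ty": 0,"tz": -0.04,"roll": 0,"jaw": 0.7},
    {"tx": 0,"ty": 0,"tz": -0.08,"roll": -0.089,"jaw": 0.7},
    {"tx": 0,"ty": 0,"tz": -0.08,"roll": -0.178,"jaw": 0.7},
    {"tx": 0,"ty": 0,"tz": -0.08,"roll": -0.267,"jaw": 0.7},
    {"tx": 0,"ty": 0,"tz": -0.08,"roll": -0.35,"jaw": 0.7},
  ],
)

```text
t: 16.02
tcp_pos: [614.6, 142.8, 229.0]
ee_rot: [-0.759, -3.048, 0.001]
contact_force: [0.1, 0.2, 0.1]
grip_width: 0.536
grasp_force: 0.0
```

>>> send_rows(
  moves=[
    {"tx": 0,"ty": 0,"tz": 0,"roll": -0.089,"jaw": 0.7},
    {"tx": 0,"ty": 0,"tz": 0,"roll": -0.178,"jaw": 0.7},
    {"tx": 0,"ty": 0,"tz": 0,"roll": -0.25,"jaw": 0.7},
    {"tx": 0,"ty": 0,"tz": 0,"roll": -0.25,"jaw": 0.7},
    {"tx": 0,"ty": 0,"tz": 0,"roll": -0.25,"jaw": 0.7},
  ],
)

```text
t: 16.65
tcp_pos: [614.8, 142.7, 229.3]
ee_rot: [0.042, -3.141, 0.0]
contact_force: [0.1, -1.2, 0.1]
grip_width: 0.699
grasp_force: 0.0
```

```bash
python3 - <<'E'
from h import *
s=status.state(); print(s["grip_width"],np.round(s["joint_pos"],2),s["t"])
to(614.4,143.8,172)
for c in ["side","top","wrist"]:
    f=frame(c); marks(f,c,"cap_top"); marks(f,c,"neck_mouth")
    for d in spotter.masks_of(c,"cap"):
        P=cloud(f,d["mask"]); Q=P[(abs(P[:,2]-191)<7)&(np.hypot(P[:,0]-614,P[:,1]-144)<40)]
        if len(Q)>20: print(c,len(Q),np.median(Q,0).round(1),((Q.max(0)+Q.min(0))/2).round(1),np.ptp(Q,0).round()); A=np.c_[Q[:,:2]-[614,144],np.ones(len(Q))]; print(np.linalg.lstsq(A,Q[:,2],rcond=None)[0].round(3)); break
save(f,"w5.png")
E
```

```text
0.6985663272028372 [-0.49  0.4   0.22  1.67 -0.1   1.08  1.36] 16.65
shift [0.0006 0.0022 0.1146] tcp [614.8 142.7 229.3]
side cap_top 0.72 [ 579.9 -369.5    5.9]
side cap_top 0.58 [616.9 146.7 191. ]
side cap_top 0.37 [ 471.7 -195.6    1.8]
side neck_mouth 0.89 [611.3 141.8 163.8]
side 156 [613.8 134.3 192.7] [613.6 140.4 189.9] [41. 42. 11.]
[3.30000e-02 1.39000e-01 1.92768e+02]
top cap_top 0.68 [615.9 144.7 191.5]
top neck_mouth 0.71 [612.1 146.1 164.2]
top 206 [607.8 145.4 192.7] [607.6 143.6 191.2] [31. 43. 11.]
[7.30000e-02 1.80000e-02 1.92765e+02]
wrist cap_top 0.95 [611.1 141.2 193.9]
wrist neck_mouth 0.79 [614.6 143.9 158.2]
wrist 4081 [612.2 142.9 192.5] [613.8 143.1 189.5] [45. 45. 11.]
[3.50000e-02 3.00000e-03 1.92235e+02]
```

View pics/w5.png

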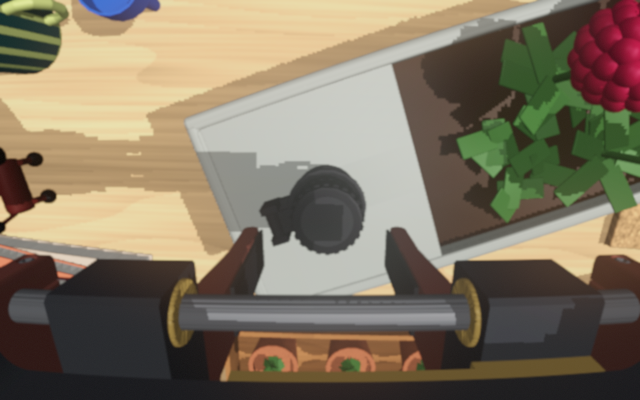

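The wrist view shows the cap flat on the neck at (328,210), with the strap to its left at (278,220). The fingers are clear of both, so I'll descend, grip and screw.

>>> send_rows(
  moves=[
    {"tx": 0.001,"ty": 0.002,"tz": 0.04,"roll": 0,"jaw": 0.7},
    {"tx": 0.001,"ty": 0.002,"tz": 0.08,"roll": 0,"jaw": 0.7},
    {"tx": 0.001,"ty": 0.002,"tz": 0.105,"roll": 0,"jaw": 0.7},
    {"tx": 0.001,"ty": 0.002,"tz": 0.113,"roll": 0,"jaw": 0.7},
    {"tx": 0.001,"ty": 0.002,"tz": 0.113,"roll": 0,"jaw": 0.7},
  ],
  squeeze=20,
)

```text
t: 17.88
tcp_pos: [614.6, 143.8, 173.4]
ee_rot: [-0.047, 3.141, 0.0]
contact_force: [-0.7, -0.2, 0.8]
grip_width: 0.7
grasp_force: 0.0
```

>>> send_rows(
  moves=[
    {"tx": 0,"ty": 0,"tz": 0,"roll": 0,"jaw": 0.4},
    {"tx": 0,"ty": 0,"tz": 0,"roll": 0,"jaw": 0.4},
    {"tx": 0,"ty": 0,"tz": 0,"roll": 0,"jaw": 0.4},
    {"tx": 0,"ty": 0,"tz": 0,"roll": 0,"jaw": 0.4},
  ],
)

```text
t: 18.38
tcp_pos: [614.7, 144.4, 173.7]
ee_rot: [-0.048, 3.14, 0.001]
contact_force: [-0.3, 1.6, 3.1]
grip_width: 0.497
grasp_force: 20.0
```

>>> send_rows(
  moves=[
    {"tx": 0,"ty": 0,"tz": 0.0004,"roll": 0.08,"jaw": 0.4},
    {"tx": 0,"ty": 0,"tz": 0.0008,"roll": 0.16,"jaw": 0.4},
    {"tx": 0,"ty": 0,"tz": 0.0011,"roll": 0.24,"jaw": 0.4},
    {"tx": 0,"ty": 0,"tz": 0.0014,"roll": 0.32,"jaw": 0.4},
    {"tx": 0,"ty": 0,"tz": 0.0017,"roll": 0.4,"jaw": 0.4},
  ],
)

```text
t: 19.0
tcp_pos: [614.5, 143.8, 172.8]
ee_rot: [1.243, 2.885, 0.0]
contact_force: [-1.6, 0.6, 3.2]
grip_width: 0.495
grasp_force: 20.0
```

>>> send_rows(
  moves=[
    {"tx": 0,"ty": 0,"tz": 0.0004,"roll": 0.08,"jaw": 0.4},
    {"tx": 0,"ty": 0,"tz": 0.0008,"roll": 0.16,"jaw": 0.4},
    {"tx": 0,"ty": 0,"tz": 0.0011,"roll": 0.24,"jaw": 0.4},
    {"tx": 0,"ty": 0,"tz": 0.0014,"roll": 0.32,"jaw": 0.4},
    {"tx": 0,"ty": 0,"tz": 0.0017,"roll": 0.4,"jaw": 0.4},
  ],
)

```text
t: 19.62
tcp_pos: [613.8, 143.6, 171.9]
ee_rot: [-2.308, -2.13, 0.001]
contact_force: [-2.7, 0.6, 5.6]
grip_width: 0.499
grasp_force: 20.0
```

```bash
python3 - <<'E'
from h import *
s=status.state(); print(s["t"],s["grip_width"],np.round(s["joint_pos"],2),np.round(s["ft_torque"],3),np.round(s["contact_force"],1),np.round(s["tcp_pos"],1),np.round(s["joint_efforts"],2),s["ee_rot"])
E
```

```text
19.625 0.49889703547992126 [-0.77  0.51  0.61  1.75 -0.34  0.99 -0.11] [-0.047  0.876  0.053] [-2.7  0.6  5.6] [613.8 143.6 171.9] [  1.98 -48.8    8.59 -23.88   0.23  -1.17   1.46] [-2.30802786e+00 -2.12996459e+00  1.30222829e-03]
```

>>> send_rows(
  moves=[
    {"tx": 0,"ty": 0,"tz": 0.0004,"roll": 0.08,"jaw": 0.4},
    {"tx": 0,"ty": 0,"tz": 0.0008,"roll": 0.16,"jaw": 0.4},
    {"tx": 0,"ty": 0,"tz": 0.0011,"roll": 0.24,"jaw": 0.4},
    {"tx": 0,"ty": 0,"tz": 0.0014,"roll": 0.32,"jaw": 0.4},
    {"tx": 0,"ty": 0,"tz": 0.0017,"roll": 0.4,"jaw": 0.4},
  ],
)

```text
t: 20.25
tcp_pos: [613.3, 144.0, 171.0]
ee_rot: [-2.974, -1.007, 0.003]
contact_force: [-4.8, 1.3, 6.5]
grip_width: 0.494
grasp_force: 20.0
```

>>> send_rows(
  moves=[
    {"tx": 0,"ty": 0,"tz": 0.0002,"roll": 0.04,"jaw": 0.4},
    {"tx": 0,"ty": 0,"tz": 0.0002,"roll": 0.05,"jaw": 0.4},
    {"tx": 0,"ty": 0,"tz": 0.0002,"roll": 0.06,"jaw": 0.4},
    {"tx": 0,"ty": 0,"tz": 0.0002,"roll": 0.06,"jaw": 0.4},
  ],
)

```text
t: 20.75
tcp_pos: [613.6, 144.2, 170.9]
ee_rot: [-3.029, -0.83, 0.003]
contact_force: [-4.7, 0.7, 6.7]
grip_width: 0.499
grasp_force: 20.0
```

```bash
python3 - <<'E'
from h import *
s=status.state(); print(s["t"],s["grip_width"],np.round(s["joint_pos"],2),np.round(s["ft_torque"],3),np.round(s["contact_force"],1),np.round(s["tcp_pos"],1),s["ee_rot"])
E
```

```text
20.75 0.4990113030708599 [-0.92  0.59  0.85  1.76 -0.51  1.03 -0.91] [0.102 1.042 0.763] [-4.7  0.7  6.7] [613.6 144.2 170.9] [-3.02923452e+00 -8.29963473e-01  2.61442572e-03]
```

Torque about z jumped from 0.05 to 0.76 N m, so the cap has reached its end stop. I'll release and lift away.

>>> send_rows(
  moves=[
    {"tx": 0,"ty": 0,"tz": 0,"roll": 0,"jaw": 0.7},
    {"tx": 0,"ty": 0,"tz": 0,"roll": 0,"jaw": 0.7},
    {"tx": 0,"ty": 0,"tz": 0,"roll": 0,"jaw": 0.7},
  ],
)

```text
t: 21.12
tcp_pos: [614.4, 143.5, 170.3]
ee_rot: [3.031, 0.826, -0.0]
contact_force: [-0.3, -0.1, 0.5]
grip_width: 0.699
grasp_force: 0.0
```

>>> send_rows(
  moves=[
    {"tx": 0,"ty": 0,"tz": -0.03,"roll": 0,"jaw": 0.7},
    {"tx": 0,"ty": 0,"tz": -0.1,"roll": 0,"jaw": 0.7},
    {"tx": 0,"ty": 0,"tz": -0.2,"roll": 0,"jaw": 0.7},
    {"tx": 0,"ty": 0,"tz": -0.3,"roll": 0,"jaw": 0.7},
    {"tx": 0,"ty": 0,"tz": -0.3,"roll": 0,"jaw": 0.7},
  ],
)

```text
t: 21.75
tcp_pos: [616.7, 143.1, 325.7]
ee_rot: [-3.031, -0.825, -0.013]
contact_force: [-0.1, 0.1, -0.5]
grip_width: 0.703
grasp_force: 0.0
```

```bash
python3 - <<'E'
from h import *
s=status.state(); print(s["t"],s["grip_width"],np.round(s["tcp_pos"],1),np.round(s["contact_force"],1))
for c in ["side","top","wrist"]:
    f=frame(c)
    for l in ["cap_top","funnel","tumbler"]: marks(f,c,l)
    for d in spotter.masks_of(c,"cap"):
        P=cloud(f,d["mask"]); Q=P[(abs(P[:,2]-191)<7)&(np.hypot(P[:,0]-614,P[:,1]-144)<18)]
        if len(Q)>20: print(c,len(Q),np.median(Q,0).round(1)); break
f=frame("side"); a=cv2.resize(f["pixels"][270:390,320:440],None,fx=3.3,fy=3.3)
b=cv2.resize(f["pixels"][80:200,280:400],None,fx=3.3,fy=3.3)
cv2.imwrite("pics/s6.png",np.hstack([a,b])[...,::-1])
E
```

```text
21.75 0.7033706738130185 [616.7 143.1 325.7] [-0.1  0.1 -0.5]
side cap_top 0.68 [618.9 147.2 186.7]
side cap_top 0.2 [613.1 141.8 163.5]
side funnel 0.93 [ 580.5 -369.6   27.8]
side funnel 0.78 [449.  -43.3  -1. ]
side tumbler 0.62 [ 580.3 -370.7    1.3]
side 82 [613.4 143.9 191. ]
top cap_top 0.64 [615.7 146.8 192.5]
top funnel 0.84 [ 579.3 -372.4   21.2]
top funnel 0.79 [444.  -42.1  -2.4]
top tumbler 0.72 [ 581.7 -370.8    1.9]
top 178 [613.5 143.7 190.4]
wrist cap_top 0.85 [610.6 141.5 192.8]
wrist 1309 [614.4 144.2 190.2]
```

View pics/s6.png

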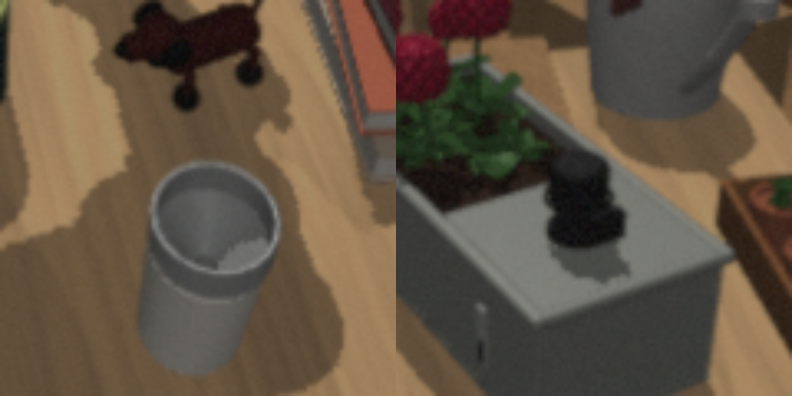

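The funnel stands upright in the tumbler, rim near (215,225). The cap sits level on the neck at (580,190), its top down about 2.4 mm to 190.2, which matches tight. Handing in.

```bash
python3 -c "
from cell import bot
print(bot.sign_off())"
```

```text
the job is handed in; nothing more can be done
None
```

The job is handed in, but no verdict came back: in the last camera check the funnel stands upright in the tumbler, the cap is swung over the neck and screwed to its stop, and none of the moves went near the mug, dog, pot or secateurs.

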